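Square up a spacer block and load it in the drilling cradle

ROBOT

A 7-joint arm with a two-finger parallel gripper is mounted at the origin on a cart in front of the work surface, level with it; the furniture and walls round the work are solid. World frame = base frame: x ahead of the robot, y to its left, z up, the work surface at z = 0. Lengths are in m, angles in rad, forces in N, time in s.
With the tool pointing down it reaches from about 0.425 to 0.925 m from the base axis. Payload 6.8 kg.
Tool frame: the origin (TCP) lies at the very end of the fingers, on their centre line; the grasp point (between the pads) lies 19 mm behind it (ctrl.grasp_offset is the distance from the TCP to the grasp point, in m); z points along the fingers, y is the line along which they close (so a half turn about z gives the same grasp; the last joint's range is limited). The gripper opens to 88 mm and grips with 3 to 60 N. Pads are 20 mm wide; open, the fingers measure 115 mm over their backs; the gripper's body (75 mm by 178 mm) begins 61 mm behind the grasp point.
Start: joints at [-1.233, 0.477, 0.022, 1.555, -0.011, 1.109, -0.083], TCP at [0.291, 0.609, 0.223] pointing down, gripper open.
Joint ranges: [-2.96, 2.96], [-0.34, 2.1], [-1.41, 1.46], [0.24, 2.44], [-1.37, 4.51], [0.17, 1.92], [-2.96, 2.96]. Speed limits (rad/s): [2.39, 2.39, 3.14, 3.14, 3.14, 3.14, 3.14].

INTERFACE

Orientations are given as a rotation vector (axis times angle).
In Python, from cell import ctrl gives the robot as it stands.
- The arm moves only by the tool servo_tool, never from a script. Its argument "motion" is text: rows parted by semicolons, each of 6 numbers parted by spaces: the shift along the tool's x, y, z in mm, then the turn, a rotation vector about the tool's x, y, z in degrees. A call has 1 to 5 rows; each row is the pose to reach, as a shift and turn from the pose commanded when the call began, along the tool's axes at that moment; what a row does not reach only later rows make up. A row lasts 1/10 s, in which the tool goes at most 50 mm and 8.59 degrees, less where a joint would pass 70% of its speed; a pose out of reach is approached as far as the arm can. A call with a gripper value outside its range is refused whole. "fingers" is the closure in counts, from 0 (fully open) to 255 (shut), set as the call begins (left out, the last holds). The fingers move at their own pace and stop on an object; "force" is the grip in N (left out, the last holds). Time passes only in rows, so rows that repeat a pose let the fingers close. It gives the time, the measured TCP pose, the force, the opening and the grip force at its end, in the units of the state.
- ctrl.state(): the state, without advancing time (a new reading comes with each control period).
- ctrl.read_camera(name): name is "scene" or "side" or "wrist"; returns a dict with "pixels" (480x640x3 uint8, red, green, blue), "depth" (480x640 float32, m along the optical axis (not along the pixel's ray), 0 where there is no reading), "camera_matrix" (3x3 intrinsics, pixels), "world_to_cam" (4x4, takes a point from world to camera coordinates). Camera axes: x right, y down, z forward; pixel columns grow to the right and rows downward; lengths in m; the calibration is good to about 2 mm. The wrist camera is an equidistant fisheye: a pixel r from the principal point sees the ray r / f radians off the axis. A picture is of the moment at which its call begins.
- ctrl.job_done(): hands the job in; it is judged then, once.
The state is a dict: "clock": time; "q": joint angles; "joint_velocities": joint speeds; "joint_torque": joint torques, N m; "tcp_pos": TCP position; "ee_rot": TCP orientation; "ft_force": force on the tool from outside, world axes, zero at the start; "ft_torque": the same for the moment, N m; "grip_width": finger opening in m; "finger_force": force on a finger pad.
Only numpy, scipy, OpenCV 4.12 (cv2) and the standard library are available. Lean on these libraries where they do the work, as an engineer would, in place of code of your own. Each camera call takes 0.05 s, during which the arm holds its last target. There are 200 camera calls.

TASK

Pull the shorter of the two metal spacer blocks out of the slotted wooden rack by its exposed top edge, stand it on the steel squaring fixture and push it snug into the corner, its long side flat against the long fence and its end against the short fence, and let go of it there. Then grip the squared block again, set it upright between the two lips of the drilling cradle with its ends flush with the cradle's ends, and let go. Leave the longer block in the rack and everything else on the bench where it is.

Things in the scene. Friction and masses are not known exactly. Their poses are not given: they have to be found in the camera images.
- spacer_mid (a point): Centre (half-way up) of the shorter spacer block: bare light-grey aluminium, 24 mm along its x, 84 mm along its y (long axis), 44 mm tall along z, about 0.2 kg, two dark cross holes in its long sides. It starts upright in one of the rack's two slots. Turned half round it is the same.
- long_spacer_mid (a point): Centre (half-way up) of the longer spacer block, same section (24 mm along x, 44 mm tall) but 120 mm long along its y. It starts in the rack's other slot and stays there.
- rack_mid (a point): Centre of the fixed wooden rack (140 x 110 mm) at the height of its cheeks' tops (34 mm over the bench). Two slots run along its y, open at the ends and top, 28 mm wide, centre lines at x = -40 and +40 mm. Slot floors lie 8 mm over the bench, so a block's top edge stands 18 mm above the cheeks.
- corner (a point): Inner corner of the fixed steel squaring fixture (plate 100 x 140 mm), at the plate's top (8 mm over the bench). Two dark fences, 12 mm thick, rise 14 mm above the plate: the long one on the +x side, far from the robot, face along y from 0 to -128 mm; the short one on the +y side, face along x from -8 to -88 mm. The plate is clear on the -x, -y side. Squared, the block's centre is at (-12, -42, +22) mm.
- cradle_mid (a point): Centre of the upper face of the drilling cradle's bed (14 mm over the bench). Fixed dark steel block 64 mm along x, 84 mm along y (as long as the short spacer), with two lips along y that rise 6 mm above the bed, 32 mm apart inside, 8 mm thick, open at both ends. Loaded, the block lies along this y, its centre at (0, 0, +22) mm.
- spacer: The shorter spacer block; origin at the centre of its underside, z up.
- long_spacer: The longer spacer block; origin at the centre of its underside. Bystander.
- flux_tin: Round flux tin, 57 mm across, 21 mm high, loose, behind the work. Bystander.
- fuse_box: Small white carton 36x62x24 mm, loose, behind the work. Bystander.
- pliers: Pliers 119x33x10 mm lying loose near the bench's front edge. Bystander.
- marker: Marker pen 136 mm long, 15 mm high, lying loose near the bench's front edge. Bystander.
There are look-alikes about, which are no part of the job. What is shaped like the spacer but red is not meant.

How it is judged:
By the outcome, as a careful person would: the job done as asked, in the order asked, and still so for the second after the job is handed in, with the robot touching nothing.
It also fails if it takes over 72 s, if anything falls off the work surface, if the arm or the gripper's body presses on something with over 40 N, if the wrist force passes 120 N, or if a joint passes its speed limit or range.

## Working session

There is one attempt and no reset: what is moved stays moved. The work goes in short steps, Python scripts to look and compute and a tool call to move; the robot and the scene stay as the last step left them, time stands still between calls to the robot, and variables do not carry over. Pictures are saved under pics/ and viewed, at most 10 in all, crops included, and the job is handed in when it is done.

Besides the shell and the picture viewer there is one more tool, called after "Emit:" as name(argument=value, ...) on one line, values as JSON. servo_tool: Moves the arm, as the interface text tells. Its arguments: {"type":"object","properties":{"motion":{"type":"string"},"fingers":{"type":"number"},"force":{"type":"number"}},"required":["motion"]}

```bash
ls; mkdir -p pics; cat > h.py <<'E'
import numpy as np, cv2, pickle
from cell import ctrl
def snap(n,tag):
    c=ctrl.read_camera(n); pickle.dump(c,open(f'pics/{tag}.pkl','wb')); cv2.imwrite(f'pics/{tag}.png',c['pixels'][:,:,::-1]); return c
def load(tag): return pickle.load(open(f'pics/{tag}.pkl','rb'))
def ray(c,u,v,fish=False):
    K=c['camera_matrix']; x=(u-K[0,2])/K[0,0]; y=(v-K[1,2])/K[1,1]
    if fish:
        r=np.hypot(x,y); d=np.array([np.sin(r)*x/max(r,1e-9),np.sin(r)*y/max(r,1e-9),np.cos(r)])
    else: d=np.array([x,y,1.])
    T=np.linalg.inv(c['world_to_cam']); return T[:3,3],T[:3,:3]@d
def atz(c,u,v,z,fish=False):
    o,d=ray(c,u,v,fish); return o+d*(z-o[2])/d[2]
def cloud(c):
    z=c['depth']; v,u=np.mgrid[:480,:640]; K=c['camera_matrix']
    P=np.stack([(u-K[0,2])/K[0,0]*z,(v-K[1,2])/K[1,1]*z,z],-1); T=np.linalg.inv(c['world_to_cam'])
    return P@T[:3,:3].T+T[:3,3]
E
python3 - <<'E'
from h import *
s=ctrl.state(); print(s['tcp_pos'],s['ee_rot'],s['clock'])
for n in('scene','side'):
    c=snap(n,n); T=np.linalg.inv(c['world_to_cam']); print(n,T[:3,3],T[:3,2],c['camera_matrix'][0,0])
E
```

```text
pics
[0.29080707 0.60848645 0.2217025 ] [-6.94392826e-01 -3.06361414e+00  2.77448683e-03] 0.0
scene [-0.00390658 -0.43911986  0.72617613] [ 0.52685409  0.55003083 -0.64798985] 535.2283029171484
side [ 0.42235253 -0.91482152  0.50593838] [ 0.10613017  0.90972871 -0.4014101 ] 554.7912158877465
```

View pics/scene.png

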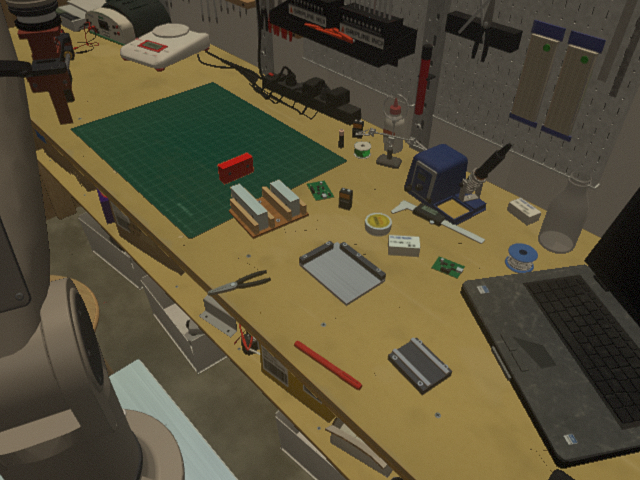

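View pics/side.png

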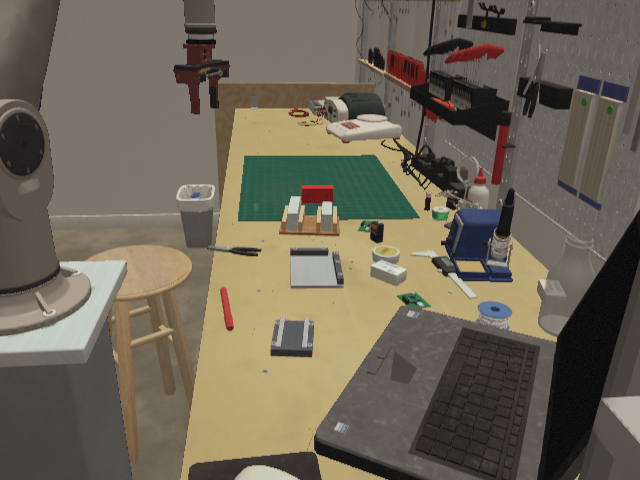

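The scene view shows the rack at (268,207) with blocks topped at about (249,205) and (284,196), the fixture at (342,270), the cradle at (420,364) and the red decoy at (236,167). The side view has the same things at (310,217), (316,267) and (293,337). I'll measure from both depth clouds.

```bash
cat > m.py <<'E'
from h import *
def rect(P,lab):
    if len(P)<8: print(lab,len(P)); return
    r=cv2.minAreaRect((P[:,:2]*1000).astype(np.float32)); print(lab,len(P),'c',np.round(r[0],1),'size',np.round(r[1],1),'ang',round(r[2],2),'z',np.round(np.percentile(P[:,2],[5,50,95])*1000,1))
for n,bx in(('scene',[(228,180,310,236),(298,238,388,304),(386,335,454,394)]),('side',[(278,190,345,238),(285,244,348,292),(268,314,318,358)])):
    c=load(n);C=cloud(c)
    for (a,b,d,e),lab in zip(bx,('rack','fix','cradle')):
        P=C[b:e,a:d].reshape(-1,3); P=P[np.isfinite(P).all(1)&(P[:,2]<.1)]
        h,ed=np.histogram(P[:,2]*1000,np.arange(-6,70,2)); print(n,lab,[(int(x),int(k)) for x,k in zip(ed,h) if k>15])
E
python3 m.py; python3 - <<'E'
import cv2,numpy as np
a=cv2.imread('pics/scene.png');b=cv2.imread('pics/side.png')
f=lambda i,x,y,w,h:cv2.resize(i[y:y+h,x:x+w],(400,300),interpolation=cv2.INTER_CUBIC)
cv2.imwrite('pics/crop.png',np.vstack([np.hstack([f(a,220,168,100,75),f(a,295,235,100,75)]),np.hstack([f(a,380,330,80,60),f(b,270,185,80,60)])]))
E
```

```text
scene rack [(-4, 36), (-2, 323), (0, 655), (2, 493), (4, 322), (6, 213), (8, 265), (10, 118), (12, 62), (14, 62), (16, 63), (18, 66), (20, 64), (22, 64), (24, 54), (26, 76), (28, 77), (30, 88), (32, 194), (34, 223), (36, 98), (38, 52), (40, 39), (42, 51), (44, 49), (46, 42), (48, 61), (50, 253), (52, 343), (54, 75)]
scene fix [(-4, 104), (-2, 995), (0, 1337), (2, 341), (4, 132), (6, 881), (8, 1111), (10, 292), (12, 67), (14, 73), (16, 45), (18, 81), (20, 191), (22, 200), (24, 56)]
scene cradle [(-4, 115), (-2, 852), (0, 926), (2, 167), (4, 55), (6, 48), (8, 46), (10, 106), (12, 522), (14, 546), (16, 166), (18, 218), (20, 200), (22, 24)]
side rack [(-4, 53), (-2, 241), (0, 521), (2, 386), (4, 129), (6, 257), (8, 119), (10, 48), (12, 59), (14, 63), (16, 54), (18, 57), (20, 61), (22, 59), (24, 54), (26, 69), (28, 56), (30, 115), (32, 217), (34, 88), (36, 41), (38, 34), (40, 45), (42, 17), (46, 22), (48, 61), (50, 223), (52, 34)]
side fix [(-4, 93), (-2, 653), (0, 276), (2, 47), (4, 158), (6, 932), (8, 342), (10, 53), (12, 40), (14, 41), (16, 43), (18, 68), (20, 169), (22, 83)]
side cradle [(-4, 20), (-2, 424), (0, 274), (2, 48), (4, 47), (6, 47), (8, 49), (10, 55), (12, 542), (14, 341), (16, 58), (18, 213), (20, 74)]
```

View pics/crop.png

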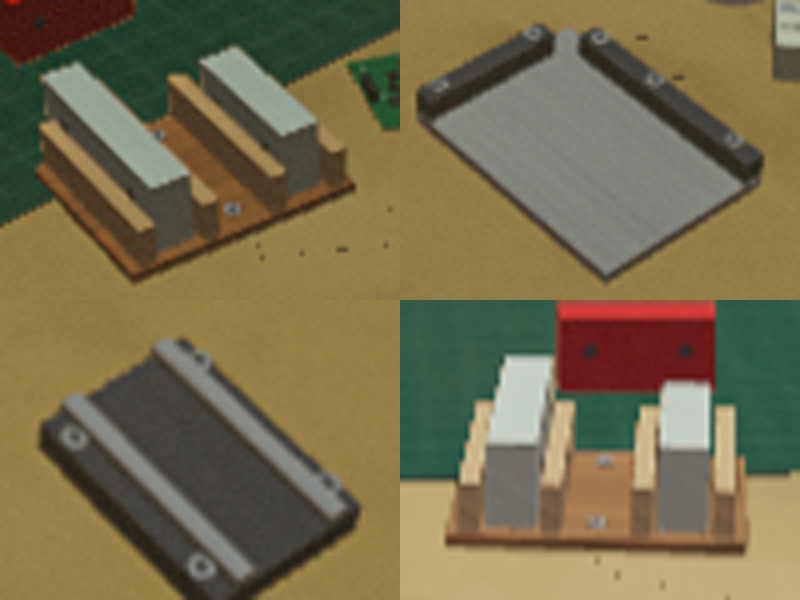

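The crop shows the far (+x) block is the shorter one, at scene (285,197). The long fence is at upper right and the short fence at upper left (+y), and the cradle lips run along y. The heights from both clouds (52, 8, 22, 14 and 20 mm) match the text. Next I'll fit the positions.

```bash
cat > m2.py <<'E'
from m import *
print('----')
def comps(P,lab,eps=6):
    from scipy.sparse.csgraph import connected_components
    from scipy.spatial import cKDTree
    t=cKDTree(P[:,:2]*1000); n,l=connected_components(t.sparse_distance_matrix(t,eps))
    for i in range(n):
        if (l==i).sum()>25: rect(P[l==i],lab)
for n,bx in(('scene',[(228,180,310,236),(298,238,388,304),(386,335,454,394)]),('side',[(278,190,345,238),(285,244,348,292),(268,314,318,358)])):
    C=cloud(load(n))
    g=lambda i,lo,hi:(lambda P:P[(P[:,2]>lo)&(P[:,2]<hi)])(C[bx[i][1]:bx[i][3],bx[i][0]:bx[i][2]].reshape(-1,3))
    comps(g(0,.047,.057),n+' blocktop',5); comps(g(0,.005,.057),n+' rack')
    comps(g(1,.0185,.027),n+' fence'); comps(g(1,.004,.03),n+' fix')
    comps(g(2,.0165,.025),n+' lips',3); comps(g(2,.010,.025),n+' cradle')
E
python3 m2.py | sed '1,/----/d'
```

```text
scene blocktop 302 c [585.9 304.5] size [86.4 26.6] ang 83.0 z [48.7 52.2 54.2]
scene blocktop 451 c [510.3 333.9] size [123.9  26.1] ang 81.92 z [48.9 52.2 54.5]
scene rack 2780 c [545.3 326.1] size [133.1 144.8] ang 83.19 z [ 7.1 33.1 53.5]
scene fence 203 c [528.9 140.3] size [14.6 80.1] ang 87.77 z [19.3 21.9 25. ]
scene fence 312 c [578.5  63.6] size [120.   14.9] ang 87.95 z [19.5 22.2 24.9]
scene fix 3129 c [535.1  76.1] size [142.5 102.8] ang 87.77 z [ 6.2  8.9 22.9]
scene lips 250 c [ 494.  -167.9] size [83.6 10.6] ang 81.77 z [16.9 19.7 22.1]
scene lips 269 c [ 452.2 -162. ] size [84.6 16.3] ang 83.86 z [17.2 19.8 21.8]
scene cradle 1782 c [ 474.9 -165.2] size [85.1 65.4] ang 82.64 z [11.8 14.8 21.1]
side blocktop 28 c [514.7 374.8] size [23.8 24.8] ang 86.46 z [49.  50.4 51.6]
side blocktop 34 c [509.5 342.3] size [20.2 23.1] ang 70.07 z [49.6 50.8 52.3]
side blocktop 138 c [584.1 302.3] size [89.5 21.5] ang 83.39 z [48.5 50.7 52.5]
side blocktop 113 c [504.1 299.7] size [67.  23.3] ang 81.43 z [47.3 50.6 52.4]
side rack 405 c [578.7 468.1] size [19.1 82.9] ang 86.98 z [ 7.8 23.5 40.1]
side rack 1531 c [545.9 320.5] size [137.  137.8] ang 81.93 z [ 6.1 30.2 51.5]
side fence 142 c [526.8 137.3] size [18.8 78. ] ang 86.22 z [18.9 21.1 23.1]
side fence 174 c [576.8  60.7] size [121.2  12.4] ang 86.62 z [19.3 21.6 23.7]
side fix 1939 c [533.8  72.9] size [147.7 100.1] ang 86.92 z [ 5.6  7.8 21.9]
side lips 40 c [ 456.9 -137.5] size [25.9  9.3] ang 75.68 z [17.6 19.3 20.3]
side lips 32 c [ 497.7 -140. ] size [20.7  8.2] ang 85.1 z [17.2 19.  20.9]
side lips 117 c [ 451.  -179.5] size [57.5  9. ] ang 81.22 z [17.4 19.4 21. ]
side lips 119 c [ 491.1 -183.9] size [60.5  8.1] ang 82.67 z [17.6 19.4 20.8]
side cradle 1283 c [ 472.9 -169.5] size [87.6 63.9] ang 82.24 z [12.1 14.1 20.1]
```

```bash
cat > g.py <<'E'
import sys
from h import *
from scipy.spatial.transform import Rotation as R
def go(x,y,z,ang):  # target TCP mm, world angle (deg) of tool y axis
    s=ctrl.state(); p=s['tcp_pos']*1000; r=R.from_rotvec(s['ee_rot']); a=np.radians(ang)
    ty=np.array([np.cos(a),np.sin(a),0]); tz=np.array([0,0,-1.]); T=np.stack([np.cross(ty,tz),ty,tz],1)
    d=r.inv().apply(np.array([x,y,z])-p); w=(r.inv()*R.from_matrix(T)).as_rotvec(degrees=True)
    yy=r.as_matrix()[:,1]
    print('t',round(s['clock'],2),'p',np.round(p,1),'yang',round(np.degrees(np.arctan2(yy[1],yy[0])),2),'tilt',np.round(r.as_matrix()[:2,2],4),'F',np.round(s['ft_force'],1),'w',round(s['grip_width']*1000,1),'q7',round(s['q'][6],2),'\n move',np.round(d,1),np.round(w,2))
if __name__=='__main__': go(*map(float,sys.argv[1:5]))
E
python3 g.py 585.5 303.5 160 -7; python3 g.py 585.5 303.5 160 173
```

```text
t 0.1 p [290.8 608.6 221.8] yang 64.46 tilt [-0.0006 -0.0015] F [-0.3 -0.2  0.3] w 87.6 q7 -0.08 
 move [-397.4 -148.1   62.1] [-7.000e-02  6.000e-02  7.146e+01]
t 0.1 p [290.8 608.6 221.8] yang 64.46 tilt [-0.0006 -0.0015] F [-0.3 -0.2  0.3] w 87.6 q7 -0.08 
 move [-397.4 -148.1   62.1] [-7.0000e-02 -8.0000e-02 -1.0854e+02]
```

Emit:
servo_tool(motion="-40 -15 6 0 0 8; -85 -32 12 0 0 16; -130 -48 20 0 0 24; -175 -65 27 0 0 32; -220 -82 34 0 0 40")

```text
clock: 0.6
tcp_pos: [0.455, 0.4385, 0.1881]
ee_rot: [-1.708, -2.637, 0.001]
ft_force: [0.2, 1.3, 0.4]
grip_width: 0.0882
finger_force: 0.0
```

```bash
python3 g.py 585.5 303.5 160 -7
```

```text
t 0.6 p [455.  438.5 188.1] yang 24.14 tilt [-0.0004 -0.0004] F [0.2 1.3 0.4] w 88.2 q7 -0.35 
 move [-176.5   63.9   28.1] [-2.000e-02  2.000e-02  3.114e+01]
```

Emit:
servo_tool(motion="-45 16 7 0 0 8; -90 32 14 0 0 16; -135 48 21 0 0 24; -176 64 28 0 0 31; -176 64 28 0 0 31")

```text
clock: 1.1
tcp_pos: [0.5895, 0.2983, 0.1596]
ee_rot: [2.355, 2.072, -0.004]
ft_force: [-0.8, -1.2, 0.6]
grip_width: 0.0877
finger_force: 0.0
```

```bash
python3 g.py 585.5 303.5 160 -7; python3 - <<'E'
from h import *
c=snap('wrist','w1'); print(c['camera_matrix'],np.linalg.inv(c['world_to_cam'])); P=cloud(c)
E
```

```text
t 1.1 p [589.5 298.3 159.6] yang -7.3 tilt [ 0.0015 -0.0052] F [-0.8 -1.2  0.6] w 87.7 q7 -0.51 
 move [ 4.6 -4.7 -0.4] [ 0.12  0.29 -0.3 ]
[[371.64829954   0.         322.48474905]
 [  0.         371.64829954 240.25285008]
 [  0.           0.           1.        ]] [[ 0.99202212 -0.12253488 -0.02961965  0.59732038]
 [-0.1260524  -0.96098235 -0.24621882  0.36529085]
 [ 0.00170644  0.24798815 -0.96876156  0.32211565]
 [ 0.          0.          0.          1.        ]]
```

View pics/w1.png

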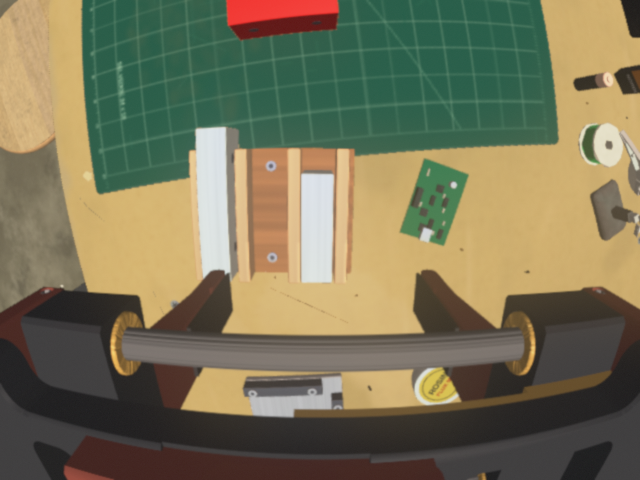

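The wrist picture shows the short block's top at corners (302,173), (333,173), (332,282) and (301,281), with the long block at (217,200).

```bash
cat > wm.py <<'E'
from h import *
def corners(c,px,z):
    Q=np.array([atz(c,u,v,z,True)*1000 for u,v in px]); print(np.round(Q[:,:2],1).tolist(),'c',np.round(Q.mean(0),1))
    d=(Q[0]+Q[1]-Q[2]-Q[3])[:2]; print(' len',round(np.hypot(*d)/2,1),'ang',round(np.degrees(np.arctan2(d[1],d[0])),2)); return Q
E
python3 - <<'E'
from wm import *
corners(load('w1'),[(302,173),(333,173),(332,282),(301,281)],.052)
E
python3 g.py 585.5 303.5 80 -7
```

```text
[[580.7, 348.5], [603.0, 345.6], [592.2, 262.5], [568.4, 266.4]] c [586.1 305.7  52. ]
 len 83.4 ang 82.05
t 1.15 p [587.3 302.1 159.8] yang -6.92 tilt [-0.0001 -0.0029] F [-0.3  0.   0.6] w 87.8 q7 -0.51 
 move [ 1.4 -1.9 79.8] [0.02 0.16 0.08]
```

Emit:
servo_tool(motion="1 0 40 0 0 0; 1 0 80 0 0 0; 1 0 100 0 0 0; 1 0 100 0 0 0; 1 0 100 0 0 0", fingers=60, force=25)

```text
clock: 1.65
tcp_pos: [0.585, 0.3086, 0.061]
ee_rot: [-2.342, -2.093, 0.0]
ft_force: [0.4, 0.0, 1.3]
grip_width: 0.0668
finger_force: 0.0
```

```bash
python3 g.py 586 305 37.5 -7.5
```

```text
t 1.65 p [585.  308.6  61. ] yang -6.44 tilt [-0.0004  0.0004] F [0.4 0.  1.3] w 66.8 q7 -0.47 
 move [-3.4  1.4 23.5] [-0.03 -0.02  1.06]
```

Emit:
servo_tool(motion="-3.5 1.5 10 0 0 1; -3.5 1.5 20 0 0 1; -3.5 1.5 23 0 0 1; -3.5 1.5 23 0 0 1; -3.5 1.5 23 0 0 1")

```text
clock: 2.15
tcp_pos: [0.5866, 0.3039, 0.0378]
ee_rot: [-2.363, -2.071, -0.0]
ft_force: [0.5, 0.1, 0.5]
grip_width: 0.0673
finger_force: 0.0
```

```bash
python3 g.py 586 305 37.5 -7.5
```

```text
t 2.15 p [586.6 303.9  37.8] yang -7.54 tilt [0.0002 0.0002] F [0.5 0.1 0.5] w 67.3 q7 -0.47 
 move [ 1.  -0.8  0.3] [ 0.01 -0.01 -0.04]
```

Good. Now I'll close on the block.

Emit:
servo_tool(motion="1 -0.5 0 0 0 0; 1 -0.5 0 0 0 0; 1 -0.5 0 0 0 0; 1 -0.5 0 0 0 0; 1 -0.5 0 0 0 0", fingers=255, force=25)

```text
clock: 2.65
tcp_pos: [0.5862, 0.3049, 0.0377]
ee_rot: [-2.363, -2.07, -0.0]
ft_force: [-0.6, -1.2, 0.3]
grip_width: 0.0306
finger_force: 0.0
```

Emit:
servo_tool(motion="0 0 0 0 0 0; 0 0 0 0 0 0; 0 0 0 0 0 0; 0 0 0 0 0 0; 0 0 0 0 0 0")

```text
clock: 3.15
tcp_pos: [0.5862, 0.3049, 0.0377]
ee_rot: [2.363, 2.07, -0.0]
ft_force: [-0.6, -0.1, 1.6]
grip_width: 0.0241
finger_force: 25.0
```

```bash
python3 g.py 586 305 37.5 -7.5
```

```text
t 3.15 p [586.2 304.9  37.7] yang -7.54 tilt [-0. -0.] F [-0.6 -0.1  1.6] w 24.1 q7 -0.47 
 move [ 0.1 -0.2  0.2] [-0.    0.   -0.04]
```

Emit:
servo_tool(motion="0 0 -10 0 0 0; 0 0 -30 0 0 0; 0 0 -60 0 0 0; 0 0 -80 0 0 0; 0 0 -80 0 0 0")

```text
clock: 3.65
tcp_pos: [0.5881, 0.3057, 0.1211]
ee_rot: [2.362, 2.07, 0.009]
ft_force: [0.2, -1.0, -2.2]
grip_width: 0.0239
finger_force: 25.0
```

Emit:
servo_tool(motion="-40 -1 -5 0 0 -1; -85 -3 -10 0 0 -2; -130 -4 -20 0 0 -3; -175 -6 -30 0 0 -4; -220 -8 -40 0 0 -5")

```text
clock: 4.15
tcp_pos: [0.5479, 0.086, 0.1569]
ee_rot: [-2.269, -2.172, 0.003]
ft_force: [1.1, -0.4, -1.3]
grip_width: 0.0236
finger_force: 25.0
```

Emit:
servo_tool(motion="-40 -2 0 0 0 0; -58 -2 0 0 0 0; -58 -2 0 0 0 0; -58 -2 0 0 0 0; -58 -2 0 0 0 0")

```text
clock: 4.65
tcp_pos: [0.5446, 0.0319, 0.1571]
ee_rot: [-2.267, -2.174, 0.001]
ft_force: [-0.7, 0.4, -1.9]
grip_width: 0.0237
finger_force: 25.0
```

```bash
python3 g.py 535 62 110 -2.5; python3 - <<'E'
from h import *
c=snap('wrist','w2')
E
```

```text
t 4.65 p [544.6  31.9 157.1] yang -2.4 tilt [-0.0009  0.0005] F [-0.7  0.4 -1.9] w 23.7 q7 -0.04 
 move [ 29.7 -10.8  47.1] [-0.05 -0.03  0.1 ]
```

View pics/w2.png

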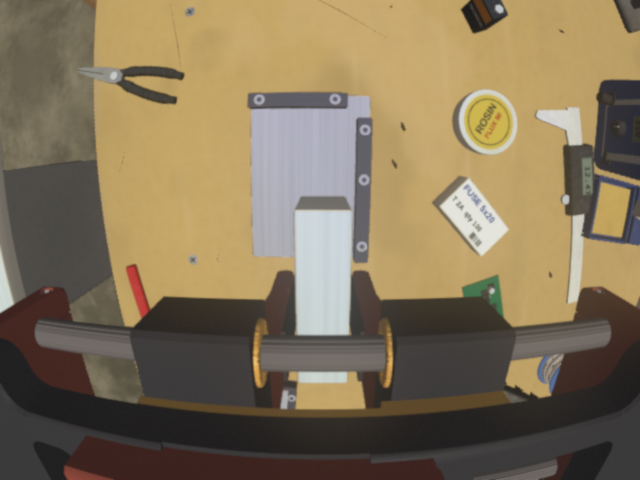

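The wrist picture shows the block held with its far end at (323,200). The short fence spans (248,93) to (347,108), the long fence spans (357,118) to (369,262), and the plate's outer corner is at (370,97).

```bash
python3 - <<'E'
from wm import *
c=load('w2'); f=lambda u,v,z:np.round(atz(c,u,v,z/1000,True)[:2]*1000,1)
print('plate outer corner',f(370,97,8),'long inner top',f(358,118,22),f(355,261,22),'short inner top',f(249,106,22),f(347,106,22),'plate -x edge',f(252,125,8),f(253,255,8))
# held block: near/far top corners; top z = tcp-37.7+52
corners(c,[(299,209),(350,209),(347,382),(298,382)],.157+.0143)
# fence edges from image gradient
g=cv2.cvtColor(c['pixels'],cv2.COLOR_RGB2GRAY); print(g[85:120,300].tolist()); print(g[200,345:380].tolist()); print(g[150,345:380].tolist())
E
```

```text
plate outer corner [588.  141.5] long inner top [575.9 122.6] [570.3   4.9] short inner top [489.5 137. ] [567.5 132.5] plate -x edge [488.6 122.3] [481.6   9.5]
[[536.5, 74.7], [557.1, 73.9], [554.4, -9.6], [530.7, -8.7]] c [544.7  32.6 171.3]
 len 83.6 ang 87.1
[165, 164, 164, 163, 163, 160, 144, 113, 97, 95, 94, 95, 95, 93, 94, 93, 94, 95, 96, 96, 90, 79, 88, 130, 167, 177, 177, 177, 177, 177, 177, 178, 178, 178, 178]
[112, 130, 159, 172, 174, 174, 173, 171, 159, 130, 96, 93, 98, 98, 98, 98, 98, 98, 98, 99, 99, 99, 100, 99, 105, 127, 152, 160, 160, 160, 161, 160, 160, 161, 160]
[176, 176, 173, 173, 175, 176, 175, 174, 174, 166, 133, 94, 86, 94, 97, 97, 98, 98, 98, 97, 97, 98, 97, 97, 97, 102, 116, 140, 155, 159, 158, 158, 157, 159, 158]
```

Emit:
servo_tool(motion="20 -2 30 0 0 0.6; 38 -5 60 0 0 0.6; 38 -5 90 0 0 0.6; 38 -5 112 0 0 0.6; 38 -5 112 0 0 0.6")

```text
clock: 5.2
tcp_pos: [0.5391, 0.0695, 0.0428]
ee_rot: [-2.276, -2.161, 0.008]
ft_force: [-0.3, 0.0, -2.2]
grip_width: 0.0239
finger_force: 25.0
```

Emit:
servo_tool(motion="0 0 0 0 0 0; 0 0 0 0 0 0")

```text
clock: 5.4
tcp_pos: [0.5426, 0.0687, 0.0469]
ee_rot: [2.28, 2.159, 0.003]
ft_force: [-0.9, 0.0, -1.4]
grip_width: 0.0238
finger_force: 25.0
```

```bash
python3 g.py 541 70 38 -3
```

```text
t 5.4 p [542.6  68.7  46.9] yang -3.12 tilt [0.0021 0.0006] F [-0.9  0.  -1.4] w 23.8 q7 -0.04 
 move [ 1.2 -1.7  8.9] [ 0.12 -0.04 -0.12]
```

Emit:
servo_tool(motion="1 -1 1 0 0 0; 1 -1 3 0 0 0; 1 -1 4.5 0 0 0; 1 -1 6 0 0 0; 1 -1 6.5 0 0 0")

```text
clock: 5.9
tcp_pos: [0.5404, 0.0692, 0.039]
ee_rot: [-2.281, -2.16, 0.0]
ft_force: [-0.0, -0.0, -1.8]
grip_width: 0.0239
finger_force: 25.0
```

Emit:
servo_tool(motion="0 0 0 0 0 0; 0 0 0 0 0 0; 0 0 0 0 0 0")

```text
clock: 6.2
tcp_pos: [0.5406, 0.0692, 0.0392]
ee_rot: [2.282, 2.16, 0.0]
ft_force: [-0.8, 0.5, -3.1]
grip_width: 0.0238
finger_force: 25.0
```

```bash
python3 g.py 541 70 38 -3
```

```text
t 6.2 p [540.6  69.2  39.2] yang -3.15 tilt [ 0.0001 -0.    ] F [-0.8  0.5 -3.1] w 23.8 q7 -0.04 
 move [0.8 0.4 1.2] [ 0.   -0.   -0.15]
```

Next I'll lower 1 mm, then slide toward the long fence (tool +y).

Emit:
servo_tool(motion="0 0 0.5 0 0 0; 0 2 1 0 0 0; 0 5 1.2 0 0 0; 0 9 1.2 0 0 0; 0 13 1.2 0 0 0")

```text
clock: 6.7
tcp_pos: [0.554, 0.0685, 0.038]
ee_rot: [2.281, 2.16, 0.0]
ft_force: [-0.6, -1.0, -1.5]
grip_width: 0.0241
finger_force: 25.0
```

Emit:
servo_tool(motion="0 2 0 0 0 0; 0 3.5 0 0 0 0; 0 5 0 0 0 0; 0 5 0 0 0 0")

```text
clock: 7.1
tcp_pos: [0.5586, 0.0682, 0.0379]
ee_rot: [2.282, 2.16, 0.0]
ft_force: [-0.1, -0.4, -2.4]
grip_width: 0.0238
finger_force: 25.0
```

```bash
python3 g.py 561.8 70 38 -3
```

```text
t 7.1 p [558.6  68.2  37.9] yang -3.15 tilt [0. 0.] F [-0.1 -0.4 -2.4] w 23.8 q7 -0.03 
 move [ 2.   3.1 -0.1] [ 0.   -0.   -0.15]
```

Emit:
servo_tool(motion="0 0.5 0 0 0 0; 0 1 0 0 0 0; 0 1.5 0 0 0 0; 0 2 0 0 0 0; 0 2 0 0 0 0")

```text
clock: 7.6
tcp_pos: [0.5606, 0.0681, 0.038]
ee_rot: [2.282, 2.16, 0.0]
ft_force: [0.5, -0.1, -2.5]
grip_width: 0.0239
finger_force: 25.0
```

Emit:
servo_tool(motion="0 0.5 0 0 0 0; 0 1 0 0 0 0; 0 1.5 0 0 0 0; 0 1.5 0 0 0 0")

```text
clock: 8.0
tcp_pos: [0.5609, 0.0681, 0.0377]
ee_rot: [-2.28, -2.159, 0.003]
ft_force: [-5.0, -0.5, -0.1]
grip_width: 0.0239
finger_force: 25.0
```

```bash
python3 g.py 561.8 70 38 -3
```

```text
t 8.0 p [560.9  68.1  37.7] yang -3.13 tilt [-0.0022 -0.    ] F [-5.  -0.5 -0.1] w 23.9 q7 -0.03 
 move [ 2.   0.8 -0.3] [-0.13  0.01 -0.13]
```

Contact with the long fence gives 5 N. Now I'll slide along it to the short fence.

Emit:
servo_tool(motion="4 0 0 0 0 0; 8 0 0 0 0 0; 12 0 0 0 0 0; 15 0 0 0 0 0; 17 0 0 0 0 0")

```text
clock: 8.5
tcp_pos: [0.5616, 0.083, 0.0377]
ee_rot: [-2.283, -2.158, 0.005]
ft_force: [-6.2, -6.1, 2.5]
grip_width: 0.0239
finger_force: 25.0
```

Emit:
servo_tool(motion="0.7 0 0 0 0 0; 1.4 0 0 0 0 0; 2 0 0 0 0 0; 2 0 0 0 0 0")

```text
clock: 8.9
tcp_pos: [0.5618, 0.0848, 0.0377]
ee_rot: [-2.283, -2.158, 0.005]
ft_force: [-4.8, -5.0, 1.8]
grip_width: 0.0239
finger_force: 25.0
```

```bash
python3 g.py 561.8 89.7 38 -3
```

```text
t 8.9 p [561.8  84.8  37.7] yang -3.22 tilt [-0.0025 -0.0023] F [-4.8 -5.   1.8] w 23.9 q7 -0.06 
 move [ 4.9 -0.3 -0.3] [-0.13  0.14 -0.22]
```

Emit:
servo_tool(motion="0.6 0 -0.2 0 0 0; 1.2 0 -0.2 0 0 0; 1.8 0 -0.2 0 0 0; 2.4 0 -0.2 0 0 0; 2.4 0 -0.2 0 0 0")

```text
clock: 9.4
tcp_pos: [0.5619, 0.088, 0.0378]
ee_rot: [-2.282, -2.158, 0.005]
ft_force: [-4.3, -3.3, -0.6]
grip_width: 0.024
finger_force: 25.0
```

Emit:
servo_tool(motion="0.6 0 0 0 0 0; 1.2 0 0 0 0 0; 1.8 0 0 0 0 0; 1.8 0 0 0 0 0")

```text
clock: 9.8
tcp_pos: [0.562, 0.0896, 0.0377]
ee_rot: [-2.282, -2.158, 0.005]
ft_force: [-5.0, -3.2, 0.2]
grip_width: 0.0238
finger_force: 25.0
```

```bash
python3 g.py 561.8 89.7 38 -3
```

```text
t 9.8 p [562.   89.6  37.7] yang -3.2 tilt [-0.0025 -0.0019] F [-5.  -3.2  0.2] w 23.8 q7 -0.07 
 move [ 0.1 -0.2 -0.3] [-0.14  0.12 -0.2 ]
```

Emit:
servo_tool(motion="0.5 0 0 0 0 0; 1 0 0 0 0 0; 1.5 0 0 0 0 0; 2 0 0 0 0 0; 2 0 0 0 0 0")

```text
clock: 10.3
tcp_pos: [0.5621, 0.0897, 0.0378]
ee_rot: [2.283, 2.157, -0.007]
ft_force: [-4.7, -8.1, 1.7]
grip_width: 0.024
finger_force: 25.0
```

Emit:
servo_tool(motion="0.5 0 0 0 0 0; 1 0 0 0 0 0; 1.5 0 0 0 0 0; 1.5 0 0 0 0 0")

```text
clock: 10.7
tcp_pos: [0.5621, 0.0897, 0.0379]
ee_rot: [2.284, 2.155, -0.009]
ft_force: [-4.7, -10.1, 2.5]
grip_width: 0.024
finger_force: 25.0
```

```bash
python3 g.py 561.8 89.7 38 -3
```

```text
t 10.7 p [562.1  89.7  37.9] yang -3.32 tilt [-0.0029 -0.0051] F [ -4.7 -10.1   2.5] w 24.0 q7 -0.07 
 move [-0.  -0.3 -0.1] [-0.15  0.3  -0.32]
```

Contact with the short fence gives 10 N at exactly the predicted pose. I'll let go, rise and look.

Emit:
servo_tool(motion="0 0 0 0 0 0; 0 0 0 0 0 0; 0 0 0 0 0 0; 0 0 0 0 0 0; 0 0 0 0 0 0", fingers=120)

```text
clock: 11.2
tcp_pos: [0.5638, 0.0952, 0.0383]
ee_rot: [2.281, 2.16, 0.001]
ft_force: [-0.5, 0.9, -0.2]
grip_width: 0.0462
finger_force: 0.0
```

Emit:
servo_tool(motion="0 0 -10 0 0 0; 0 0 -20 0 0 0; -10 0 -40 0 0 0; -25 0 -60 0 0 0; -40 0 -80 0 0 0")

```text
clock: 11.7
tcp_pos: [0.5615, 0.0545, 0.1199]
ee_rot: [2.281, 2.16, 0.001]
ft_force: [-0.0, -0.8, 0.3]
grip_width: 0.0466
finger_force: 0.0
```

Emit:
servo_tool(motion="-15 0 -20 0 0 0; -15 0 -20 0 0 0; -15 0 -20 0 0 0; -15 0 -20 0 0 0")

```text
clock: 12.1
tcp_pos: [0.5599, 0.0409, 0.1376]
ee_rot: [-2.279, -2.161, 0.001]
ft_force: [-0.1, 0.9, 0.3]
grip_width: 0.0465
finger_force: 0.0
```

```bash
python3 g.py 561.8 89.7 38 -3; python3 - <<'E'
from h import *
c=snap('wrist','w3'); i=c['pixels'][80:305,220:420,::-1]
cv2.imwrite('pics/w3c.png',cv2.resize(i,(533,600),interpolation=cv2.INTER_CUBIC))
E
```

```text
t 12.1 p [559.9  40.9 137.6] yang -3.07 tilt [-0.001   0.0004] F [-0.1  0.9  0.3] w 46.5 q7 -0.04 
 move [48.8 -0.7 99.6] [-0.06 -0.02 -0.07]
```

View pics/w3c.png

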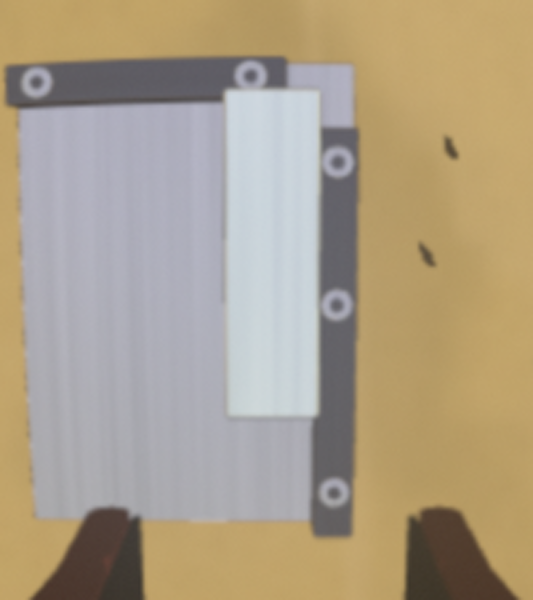

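The crop shows the block in the corner against both fences. Its top corners in the crop are (224,88), (320,88), (319,417) and (227,417), and the long fence's inner edge shows at (312,425) to (311,530).

```bash
python3 - <<'E'
from wm import *
c=load('w3'); s=200/533; q=lambda u,v:(220+u*s,80+v*225/600)
corners(c,[q(224,88),q(320,88),q(319,417),q(227,417)],.052)
f=lambda u,v,z:np.round(atz(c,*q(u,v),z/1000,True)[:2]*1000,1)
print('fence outer',f(357,128,22),f(352,535,22),'inner end',f(312,535,22),'short outer',f(6,67,22),f(286,57,22),'rivets long',f(338,161,22),f(334,492,22))
E
python3 g.py 562 89.7 38 -3
```

```text
[[552.1, 132.3], [575.8, 131.0], [571.6, 47.4], [547.9, 48.7]] c [561.8  89.9  52. ]
 len 83.7 ang 87.15
fence outer [587.  122.2] [581.1   3.4] inner end [569.1   4.1] short outer [489.1 146.9] [568.3 143.1] rivets long [581.2 113.1] [576.1  17.2]
t 12.15 p [559.8  40.9 137.3] yang -3.06 tilt [-0.0015  0.0001] F [0.2 0.6 0.5] w 46.4 q7 -0.04 
 move [48.9 -0.3 99.3] [-0.09 -0.   -0.06]
```

The block is snug: its yaw (87.15°) matches the fence (87.16°) and its faces lie within 0.5 mm of both fences. Now I'll regrip it.

Emit:
servo_tool(motion="20 0 20 0 0 0; 40 0 40 0 0 0; 49 0 60 0 0 0; 49 0 75 0 0 0; 49 0 75 0 0 0")

```text
clock: 12.65
tcp_pos: [0.5611, 0.0885, 0.0606]
ee_rot: [-2.279, -2.159, 0.007]
ft_force: [-0.4, -0.2, 0.4]
grip_width: 0.0464
finger_force: 0.0
```

Emit:
servo_tool(motion="0 0 0 0 0 0; 0 0 0 0 0 0; 0 0 0 0 0 0")

```text
clock: 12.95
tcp_pos: [0.5638, 0.0882, 0.0641]
ee_rot: [2.282, 2.158, 0.002]
ft_force: [-0.3, 0.6, 0.2]
grip_width: 0.0465
finger_force: 0.0
```

```bash
python3 g.py 561.9 89.8 38 -2.9
```

```text
t 12.95 p [563.8  88.2  64.1] yang -3.2 tilt [0.0015 0.0004] F [-0.3  0.6  0.2] w 46.5 q7 -0.08 
 move [ 1.5 -2.  26.1] [ 0.09 -0.02 -0.3 ]
```

Emit:
servo_tool(motion="1.5 -1 6 0 0 -0.2; 1.5 -1 12 0 0 -0.2; 1.5 -1 18 0 0 -0.2; 1.5 -1 22 0 0 -0.2; 1.5 -1 24 0 0 -0.2")

```text
clock: 13.45
tcp_pos: [0.5618, 0.0902, 0.0384]
ee_rot: [-2.277, -2.163, 0.001]
ft_force: [0.0, 0.8, -0.1]
grip_width: 0.0467
finger_force: 0.0
```

Emit:
servo_tool(motion="0 0 0 0 0 0; 0 0 0 0 0 0; 0 0 0 0 0 0")

```text
clock: 13.75
tcp_pos: [0.5624, 0.0903, 0.0393]
ee_rot: [2.278, 2.163, 0.0]
ft_force: [-0.3, 0.5, 1.1]
grip_width: 0.0466
finger_force: 0.0
```

```bash
python3 g.py 561.9 89.8 38 -2.9
```

```text
t 13.75 p [562.4  90.3  39.3] yang -2.95 tilt [0.0003 0.0001] F [-0.3  0.5  1.1] w 46.6 q7 -0.06 
 move [-0.5 -0.4  1.3] [ 0.02 -0.01 -0.05]
```

Emit:
servo_tool(motion="-0.5 -0.4 0.7 0 0 0; -0.5 -0.4 1.3 0 0 0; -0.5 -0.4 1.3 0 0 0; -0.5 -0.4 1.3 0 0 0; -0.5 -0.4 1.3 0 0 0", fingers=255, force=25)

```text
clock: 14.25
tcp_pos: [0.5618, 0.0898, 0.0378]
ee_rot: [2.278, 2.164, 0.0]
ft_force: [-0.5, -0.0, 0.2]
grip_width: 0.0237
finger_force: 25.0
```

Emit:
servo_tool(motion="0 0 0 0 0 0; 0 0 0 0 0 0; 0 0 0 0 0 0")

```text
clock: 14.55
tcp_pos: [0.5618, 0.0898, 0.0378]
ee_rot: [-2.278, -2.164, 0.0]
ft_force: [0.8, -0.0, -1.2]
grip_width: 0.0235
finger_force: 25.0
```

```bash
python3 g.py 561.9 89.8 38 -2.9
```

```text
t 14.55 p [561.8  89.8  37.8] yang -2.94 tilt [-0.  0.] F [ 0.8 -0.  -1.2] w 23.5 q7 -0.06 
 move [ 0.   0.1 -0.2] [-0.   -0.   -0.04]
```

Emit:
servo_tool(motion="0 0 -10 0 0 0; 0 0 -30 0 0 0; 0 0 -60 0 0 0; 0 0 -90 0 0 0; 0 0 -100 0 0 0")

```text
clock: 15.05
tcp_pos: [0.5633, 0.0899, 0.141]
ee_rot: [2.277, 2.162, 0.006]
ft_force: [0.5, 0.7, -2.7]
grip_width: 0.0242
finger_force: 25.0
```

Emit:
servo_tool(motion="-40 -8 -10 0 0 1; -85 -17 -20 0 0 2; -130 -26 -20 0 0 3; -175 -35 -20 0 0 4; -215 -44 -20 0 0 4.6")

```text
clock: 15.55
tcp_pos: [0.5054, -0.1247, 0.1575]
ee_rot: [-2.364, -2.069, 0.001]
ft_force: [1.1, 0.4, -2.2]
grip_width: 0.0237
finger_force: 25.0
```

Emit:
servo_tool(motion="-40 -8 0 0 0 0; -80 -16 0 0 0 0; -115 -22 0 0 0 0; -130 -26 0 0 0 0; -130 -26 0 0 0 0")

```text
clock: 16.05
tcp_pos: [0.462, -0.2507, 0.1575]
ee_rot: [-2.368, -2.064, 0.002]
ft_force: [0.1, 0.0, -2.1]
grip_width: 0.0239
finger_force: 25.0
```

Emit:
servo_tool(motion="0 0 0 0 0 0; 0 0 0 0 0 0; 0 0 0 0 0 0")

```text
clock: 16.35
tcp_pos: [0.4646, -0.2466, 0.1577]
ee_rot: [-2.36, -2.073, -0.0]
ft_force: [0.0, -0.0, -2.9]
grip_width: 0.0237
finger_force: 25.0
```

```bash
python3 g.py 475 -167 60 -7.5; python3 - <<'E'
from h import *
c=snap('wrist','w4'); i=c['pixels'][90:390,220:420,::-1]
cv2.imwrite('pics/w4c.png',cv2.resize(i,(400,600),interpolation=cv2.INTER_CUBIC))
E
```

```text
t 16.35 p [ 464.6 -246.6  157.7] yang -7.4 tilt [-0.0001  0.0006] F [ 0.  -0.  -2.9] w 23.7 q7 0.46 
 move [80.3  0.1 97.7] [-0.01 -0.03  0.1 ]
```

View pics/w4c.png

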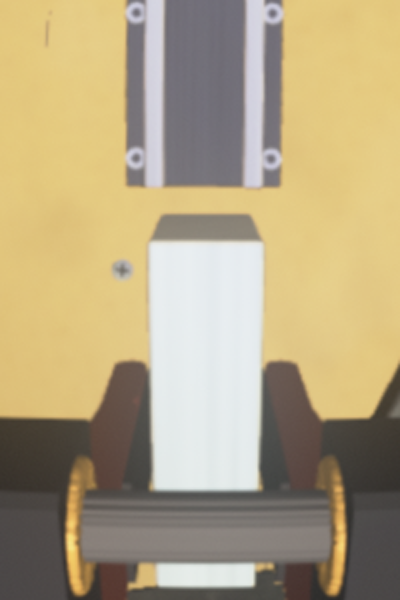

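The crop shows the cradle above the held block. The bed's near end is at crop row 187, and the lips span 145–163 and 245–263. The block's top edges are at crop rows 240 and 587. I'll take sub-pixel edges from the full image.

```bash
python3 - <<'E'
from wm import *
c=load('w4'); g=c['pixels'].astype(float)
def edge(line,lo,hi):  # strongest gradient with parabola
    d=np.abs(np.diff(cv2.GaussianBlur(line.astype(np.float32).reshape(1,-1),(5,1),1)[0])); k=lo+int(np.argmax(d[lo:hi])); a,b,e=d[k-1:k+2]; return k+.5+.5*(a-e)/(a-2*b+e)
f=lambda u,v,z:atz(c,u,v,z/1000,True)[:2]*1000
sat=g[:,:,0]-g[:,:,2]  # red-blue: bench yellow
N=[];F=[]
for u in (308,314,320,326,332,336):
    n=edge(sat[:,u],165,200); r=edge(sat[:,u],30,130); N.append(f(u,n,14));F.append(f(u,r,14))
N=np.array(N);F=np.array(F);print(np.round(N[[0,-1]],1).tolist(),np.round(F[[0,-1]],1).tolist())
L=[];Rr=[];li=[];ri=[]
gr=g.mean(2)
for v in range(95,180,6):
    L.append(f(edge(sat[v],275,290),v,14));Rr.append(f(edge(sat[v],352,368),v,14))
    li.append(f(edge(gr[v],298,306),v,20));ri.append(f(edge(gr[v],338,345),v,20))
for n,a in(('L',L),('R',Rr),('li',li),('ri',ri)):
    a=np.array(a); p=np.polyfit(a[:,1],a[:,0],1); r=a[:,0]-np.polyval(p,a[:,1]); print(n,'ang',round(np.degrees(np.arctan(p[0])),2),'x at y=-167:',round(np.polyval(p,-167),1),'res',round(r.std(),2))
m=(N.mean(0)+F.mean(0))/2; print('mid ends',m,'len',np.hypot(*(F.mean(0)-N.mean(0))))
zt=.1577+.0142
corners(c,[(294.5,210),(351,210),(347,383),(298.5,383)],zt)
E
```

```text
[[457.1, -206.3], [480.0, -209.4]] [[467.9, -123.9], [490.5, -127.0]]
L ang 7.74 x at y=-167: 441.6 res 0.15
R ang 7.8 x at y=-167: 505.4 res 0.13
li ang 7.83 x at y=-167: 457.2 res 0.06
ri ang 7.86 x at y=-167: 490.1 res 0.1
mid ends [ 474.43938526 -166.70221046] len 83.13755967613581
[[458.2, -203.5], [481.0, -206.4], [470.5, -289.5], [447.3, -286.5]] c [ 464.2 -246.4  171.9]
 len 83.7 ang 82.67
```

```bash
python3 g.py 473.8 -166.8 60 -7.8
```

```text
t 16.4 p [ 464.5 -246.8  157.7] yang -7.41 tilt [-0.0001  0.0004] F [-0.6 -0.6 -1.9] w 23.9 q7 0.46 
 move [80.5 -1.1 97.7] [-0.01 -0.02  0.39]
```

Emit:
servo_tool(motion="20 0 15 0 0 0.4; 40 0 30 0 0 0.4; 60 -1 55 0 0 0.4; 75 -1 75 0 0 0.4; 80.5 -1 88 0 0 0.4")

```text
clock: 16.9
tcp_pos: [0.4735, -0.1656, 0.0685]
ee_rot: [-2.365, -2.065, 0.001]
ft_force: [-0.3, 0.2, -2.5]
grip_width: 0.0236
finger_force: 25.0
```

Emit:
servo_tool(motion="0 0 3 0 0 0; 0 0 5 0 0 0; 0 0 5 0 0 0; 0 0 5 0 0 0; 0 0 5 0 0 0")

```text
clock: 17.4
tcp_pos: [0.4739, -0.1689, 0.0655]
ee_rot: [2.37, 2.061, 0.001]
ft_force: [-0.2, 0.3, -2.8]
grip_width: 0.0234
finger_force: 25.0
```

```bash
python3 g.py 473.8 -166.8 46 -7.8
```

```text
t 17.4 p [ 473.9 -168.9   65.5] yang -7.99 tilt [ 0.0012 -0.0003] F [-0.2  0.3 -2.8] w 23.4 q7 0.38 
 move [ 2.  -0.4 19.5] [ 0.07  0.01 -0.19]
```

Emit:
servo_tool(motion="2 0 4 0 0 -0.1; 2 0 9 0 0 -0.1; 2 0 13 0 0 -0.1; 2 0 16 0 0 -0.1; 2 0 18 0 0 -0.1")

```text
clock: 17.9
tcp_pos: [0.4736, -0.1662, 0.0464]
ee_rot: [-2.368, -2.064, 0.001]
ft_force: [-0.0, 0.2, -2.3]
grip_width: 0.0241
finger_force: 25.0
```

Emit:
servo_tool(motion="0 0 0 0 0 0; 0 0 0 0 0 0; 0 0 0 0 0 0; 0 0 0 0 0 0")

```text
clock: 18.3
tcp_pos: [0.4739, -0.1662, 0.047]
ee_rot: [2.368, 2.064, 0.0]
ft_force: [-0.2, 0.1, -2.3]
grip_width: 0.0238
finger_force: 25.0
```

```bash
python3 g.py 473.8 -166.8 44.3 -7.8
```

```text
t 18.3 p [ 473.9 -166.2   47. ] yang -7.84 tilt [ 0.0003 -0.    ] F [-0.2  0.1 -2.3] w 23.8 q7 0.4 
 move [-0.6 -0.1  2.7] [ 0.02 -0.   -0.04]
```

Emit:
servo_tool(motion="-0.6 0 0.8 0 0 0; -0.6 0 1.6 0 0 0; -0.6 0 2.4 0 0 0; -0.6 0 2.8 0 0 0; -0.6 0 2.8 0 0 0")

```text
clock: 18.8
tcp_pos: [0.4736, -0.1668, 0.044]
ee_rot: [-2.368, -2.064, 0.0]
ft_force: [0.2, -0.5, -2.0]
grip_width: 0.0238
finger_force: 25.0
```

Emit:
servo_tool(motion="0 0 0.4 0 0 0; 0 0 0.8 0 0 0; 0 0 0.8 0 0 0; 0 0 0.8 0 0 0")

```text
clock: 19.2
tcp_pos: [0.4737, -0.1668, 0.0438]
ee_rot: [-2.368, -2.064, -0.001]
ft_force: [-1.7, 0.9, 6.7]
grip_width: 0.0239
finger_force: 25.0
```

```bash
python3 g.py 473.8 -166.8 43.8 -7.8
```

```text
t 19.2 p [ 473.7 -166.8   43.8] yang -7.85 tilt [0.0001 0.0004] F [-1.7  0.9  6.7] w 23.9 q7 0.4 
 move [ 0.   0.1 -0. ] [ 0.   -0.03 -0.05]
```

The block is seated at the predicted height. I'll release, rise, and look from the earlier viewpoint.

Emit:
servo_tool(motion="0 0 -0.5 0 0 0; 0 0 -0.5 0 0 0; 0 0 -0.5 0 0 0; 0 0 -0.5 0 0 0; 0 0 -0.5 0 0 0", fingers=120)

```text
clock: 19.7
tcp_pos: [0.4737, -0.1668, 0.0437]
ee_rot: [2.368, 2.064, -0.0]
ft_force: [-0.1, 0.1, -1.3]
grip_width: 0.0468
finger_force: 0.0
```

Emit:
servo_tool(motion="0 0 -10 0 0 0; 0 0 -25 0 0 0; -10 0 -50 0 0 0; -25 0 -75 0 0 0; -45 0 -100 0 0 0")

```text
clock: 20.2
tcp_pos: [0.4675, -0.2112, 0.1453]
ee_rot: [-2.367, -2.066, -0.0]
ft_force: [-0.4, 0.6, 0.1]
grip_width: 0.0466
finger_force: 0.0
```

Emit:
servo_tool(motion="-15 0 -14 0 0 0; -15 0 -14 0 0 0; -15 0 -14 0 0 0; -15 0 -14 0 0 0; -15 0 -14 0 0 0")

```text
clock: 20.7
tcp_pos: [0.4652, -0.225, 0.1568]
ee_rot: [-2.365, -2.065, 0.001]
ft_force: [-0.5, -0.4, -0.5]
grip_width: 0.046
finger_force: 0.0
```

```bash
python3 g.py 473.8 -166.8 43.8 -7.8; python3 - <<'E'
from h import *
c=snap('wrist','w5'); i=c['pixels'][60:285,220:420,::-1]
cv2.imwrite('pics/w5c.png',cv2.resize(i,(533,600),interpolation=cv2.INTER_CUBIC)); snap('scene','scene2'); snap('side','side2')
E
```

```text
t 20.7 p [ 465.2 -225.   156.8] yang -7.76 tilt [-0.0019  0.0007] F [-0.5 -0.4 -0.5] w 46.0 q7 0.41 
 move [ 58.8   0.9 113. ] [-0.11 -0.03  0.04]
```

View pics/w5c.png

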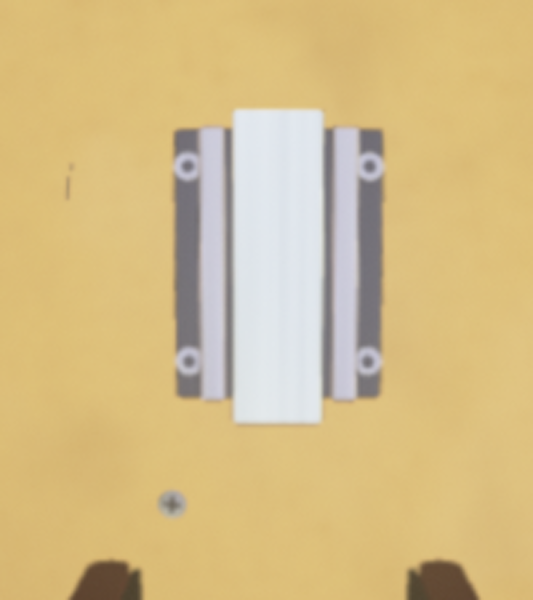

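The block stands between the lips. Its top corners in the crop are (233,109), (322,109), (322,423) and (233,423), and the cradle's ends are at rows 129 and 397. Now I'll check how flush the ends are.

```bash
python3 - <<'E'
from wm import *
c=load('w5'); g=c['pixels'].astype(np.float32); sat=cv2.GaussianBlur(g[:,:,0]-g[:,:,2],(5,5),1)
def edge(l,lo,hi):
    d=np.abs(np.diff(l)); k=lo+int(np.argmax(d[lo:hi])); a,b,e=d[k-1:k+2]; return k+.5+.5*(a-e)/(a-2*b+e)
f=lambda u,v,z:atz(c,u,v,z/1000,True)[:2]*1000
a=np.radians(-7.8); ex=np.array([np.cos(a),np.sin(a)]); ey=np.array([-np.sin(a),np.cos(a)])
for n,us,z in(('blk',(311,317,323,329,336),58),('crL',(288,291),14),('crR',(357,360),14),('lipL',(298,301),20),('lipR',(347,350),20)):
    N=np.mean([f(u,edge(sat[:,u],200,230),z) for u in us],0);F=np.mean([f(u,edge(sat[:,u],95,115),z) for u in us],0)
    print(n,'far',round(F@ey,1),'near',round(N@ey,1),'mid',round((F+N)/2@ey,2),'len',round((F-N)@ey,1))
s=200/533;q=lambda u,v:(220+u*s,60+v*.375)
Q=corners(c,[q(233,109),q(322,109),q(322,423),q(233,423)],.058); K=corners(c,[q(175,129),q(382,129),q(380,397),q(178,397)],.014)
print('lateral',(Q-K).mean(0)[:2]@ex)
# scene/side end check by depth
P=cloud(load('scene2')); M=(abs(P[:,:,0]-.474)<.06)&(abs(P[:,:,1]+.167)<.07)
for n,lo,hi in(('top',.053,.063),('lips',.0165,.024),('bed',.0105,.0165)):
    X=P[M&(P[:,:,2]>lo)&(P[:,:,2]<hi)][:,:2]*1000; print(n,len(X),np.round(np.percentile(X@ey,[1,99]),1),np.round(np.percentile(X@ex,[1,99]),1))
# bystanders moved?
a,b=load('scene'),load('scene2'); d=np.abs(a['pixels'].astype(int)-b['pixels']).max(2)>40
n,l,st,_=cv2.connectedComponentsWithStats(d.astype(np.uint8)); print([list(map(int,x)) for x in st[1:] if x[4]>40])
E
```

```text
blk far -58.8 near -142.6 mid -100.72 len 83.8
crL far -59.2 near -142.4 mid -100.75 len 83.2
crR far -59.1 near -142.2 mid -100.65 len 83.2
lipL far -59.1 near -142.4 mid -100.72 len 83.3
lipR far -59.1 near -142.4 mid -100.78 len 83.3
[[467.6, -123.6], [490.6, -126.7], [479.8, -209.7], [456.1, -206.6]] c [ 473.5 -166.7   58. ]
 len 83.7 ang 82.32
[[448.2, -121.2], [510.8, -129.6], [499.8, -212.4], [437.1, -204.0]] c [ 474.  -166.8   14. ]
 len 83.5 ang 82.44
lateral -0.4783151606396206
top 746 [-141.1  -58.8] [480.  505.1]
lips 447 [-141.3  -59.1] [463.3 514.9]
bed 423 [-141.6  -58.7] [460.4 523.8]
[[67, 0, 39, 15, 345], [488, 0, 7, 13, 54], [500, 0, 54, 61, 462], [59, 5, 27, 17, 214], [10, 10, 15, 6, 42], [15, 19, 37, 12, 184], [464, 22, 59, 31, 942], [24, 24, 90, 158, 5297], [9, 27, 24, 37, 428], [0, 69, 22, 7, 91], [530, 83, 54, 14, 97], [515, 94, 51, 73, 1548], [565, 100, 20, 41, 274], [554, 102, 18, 20, 100], [0, 121, 20, 13, 188], [475, 128, 31, 31, 328], [36, 149, 66, 100, 1365], [270, 179, 30, 38, 422], [408, 179, 138, 165, 9079], [464, 191, 14, 10, 76], [70, 250, 31, 65, 463], [35, 274, 36, 59, 1193], [70, 288, 6, 35, 106], [479, 299, 8, 15, 44], [78, 316, 18, 22, 206], [398, 325, 50, 46, 772], [0, 335, 33, 23, 272], [46, 336, 30, 14, 239], [0, 344, 45, 35, 375], [84, 346, 15, 9, 43], [4, 350, 82, 52, 1854], [109, 371, 16, 40, 304], [0, 409, 80, 46, 1849]]
```

The ends are flush within 0.1 mm and the block is centred within 0.5 mm. On the bench only the rack slot and the cradle have changed.

```bash
python3 -c "
from cell import ctrl; print(ctrl.job_done())"
```

```text
the job is handed in; nothing more can be done
None
```

The job is handed in: I squared the short spacer in the corner and let it go, then regripped it and released it upright in the drilling cradle. Its ends measure flush to about 0.1 mm, nothing else on the bench moved, and it took about 21 s of the 72 s allowed.

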